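Snap a spring hook onto the bench anchor eye and prove the latch

ROBOT

A 6-joint arm with a two-finger parallel gripper is mounted at the origin on a cart in front of the work surface, level with it; the furniture and walls round the work are solid. World frame = base frame: x ahead of the robot, y to its left, z up, the work surface at z = 0. Lengths are in m, angles in rad, forces in N, time in s.
With the tool pointing down it reaches from about 0.35 to 0.85 m from the base axis. Payload 8.1 kg.
Tool frame: the origin (TCP) lies midway between the tips of the shut fingers; the grasp point (between the pads) lies 19 mm behind it (robot.grip_point_offset is the distance from the TCP to the grasp point, in m); z points along the fingers, y is the line along which they close (so a half turn about z gives the same grasp; the last joint's range is limited). The gripper opens to 93 mm and grips with 3 to 60 N. Pads are 15 mm wide; open, the fingers measure 128 mm over their backs; the gripper's body (75 mm by 188 mm) begins 65 mm behind the grasp point.
Start: joints at [-1.238, 0.13, 1.488, -0, 1.523, -0.085], TCP at [0.243, -0.548, 0.219] pointing down, gripper open.
Joint ranges: [-2.96, 2.96], [-0.89, 2.26], [0.02, 2.5], [-1.34, 4.48], [0, 2.73], [-2.66, 2.66]. Speed limits (rad/s): [2.39, 2.39, 2.79, 3.14, 3.14, 3.14].

INTERFACE

Orientations are given as a rotation vector (axis times angle).
In Python, from plant import robot, read_camera, job gives the robot as it stands.
- The arm moves only by the shell command python3 -m inch 'ROWS' [FORCE]. ROWS is JSON, one flat list of numbers, 5 for each row, row after row: the shift along the world's x, y, z in mm, then the turn about the world's z in degrees, then the opening in per cent of the stroke, from 0 (shut) to 100 (fully open). In form: [dx, dy, dz, yaw, hand, dx, dy, dz, yaw, hand, ...]. A call has 1 to 10 rows; each row is the pose to reach, as a shift and turn from the pose commanded when the call began; what a row does not reach only later rows make up. A row lasts 1/12 s, in which the tool goes at most 41.7 mm and 7.16 degrees, less where a joint would pass 70% of its speed; a pose out of reach is approached as far as the arm can. A call with a gripper value outside its range is refused whole. The fingers move at their own pace and stop on an object; FORCE is the grip in N (left out, the last holds). Time passes only in rows, so rows that repeat a pose let the fingers close. It gives the time, the measured TCP pose, the force, the opening and the grip force at its end, in the units of the state.
- robot.read_state(): the state, without advancing time (a new reading comes with each control period).
- read_camera(name): name is "side" or "top"; returns a dict with "image" (400x640x3 uint8, blue, green, red), "K" (3x3 intrinsics, pixels), "extrinsics" (4x4, takes a point from world to camera coordinates). Camera axes: x right, y down, z forward; pixel columns grow to the right and rows downward; lengths in m; the calibration is good to about 2 mm. A picture is of the moment at which its call begins. There is no depth.
- job.close_job(): hands the job in; it is judged then, once.
The state is a dict: "t": time; "q": joint angles; "dq": joint speeds; "joint_torque": joint torques, N m; "tool_pos": TCP position; "orientation": TCP orientation; "force": force on the tool from outside, world axes, zero at the start; "wrist_torque": the same for the moment, N m; "opening": finger opening in m; "gripper_force": force on a finger pad.
Only numpy, scipy, OpenCV 4.12 (cv2) and the standard library are available. Lean on these libraries where they do the work, as an engineer would, in place of code of your own. Each camera call takes 0.05 s, during which the arm holds its last target. There are 200 camera calls.

TASK

Make the loose snap hook fast on the anchor eye of the bench: hold it by its black handle and press its sprung gate against the eye's nearer leg until the leg has passed right in and the gate has sprung shut behind it, then, still holding, pull it back and keep a steady pull of about 15 N for a second to prove that it is locked. Lay it back down on the bench, still clipped on, and let go. Hook and eye must never push or pull on each other with more than 20 N, and the other things on the bench stay where they are.

Things in the scene. Friction and masses are not known exactly. Their poses are not given: they have to be found in the camera images.
- hook: Loose snap hook, 175 mm long, 0.15 to 0.3 kg, lying flat. Origin on its underside below the base of the throat; x runs along the handle towards the mouth, y across, z up. Handle at x -100 to -20 mm, small ring behind it (to -126). Head of 9 mm round steel, 12 mm above the underside: two arms along x at y = +20 and -11; the +y arm bends over to a nose (end x 46, y 15, foremost x 50).
- hook_grip (a point): Centre of the hook's black handle (20 mm wide across y, 24 mm high, 80 mm long along x), half-way up: 60 mm behind the hook's origin and 12 mm above its underside. Axes as the hook's.
- hook_mouth (a point): In the mouth of the hook, where the leg's axis lies when it first touches the gate on its way in: hook x 47, y 0, z 12 mm. The leg goes in along the hook's -x, with up to 2 mm error across. From here it must go 37 to 39 mm in before the gate can swing shut behind it. Opening the gate takes 3 to 7 N.
- hook_seat (a point): Where the leg's axis lies when it is hard against the base of the throat: hook x 7.5, y 0, z 12 mm. The gate can shut only with the leg within about 2 mm of it. Later, pulled back, the leg bears on the inside of the shut gate, at hook x 31 to 35 mm.
- gate (a joint): Angle (rad) of the sprung gate, a 7 mm round steel bar 20 mm long across the mouth, from its pivot at the end of the -y arm (hook x 36, y -11 mm) to the nose: 0 shut, grows as it is pushed inwards, 1.75 wide open. It opens only inwards and a spring always shuts it.
- eye: Foot plate of the anchor eye, 104 x 56 x 4 mm steel, fixed to the bench; origin at the centre of its underside. On it stands the rigid eye, an upright closed staple of 8 mm round steel in the foot's x-z plane; foot x runs from the leg nearer the robot to the far leg. Legs 64 mm apart, free from 6 to 44 mm above the bench; top of the level top bar at 55 mm.
- eye_leg (a point): Middle of the slot of the foot in which the leg nearer the robot (the one to be caught) is bolted, 12 mm above the bench; axes as the foot's. The staple is bolted fast anywhere up to 6 mm to either side along x, which differs each time and is not measured: find it by feel or sight. Across (y) the leg is true. The hook goes over the leg along +x, lying level.
- hex_key: black hexagon key, 134 mm long, lying between the eye and the hook; a bystander, not to be moved. Origin: centre of its underside.
- tape_measure: tape measure, 94 mm long; a bystander, not to be moved. Origin: centre of its underside.
- offcut_c: square wooden off-cut, 45 x 140 x 45 mm; a bystander, not to be moved. Origin: centre of its underside.
- block_plane: metal block plane, 164 mm long; a bystander, not to be moved. Origin: centre of its underside.
- sanding_block: cork sanding block, 62 x 116 x 34 mm; a bystander, not to be moved. Origin: centre of its underside.
- spanner: steel open-ended spanner, 236 mm long; a bystander, not to be moved. Origin: centre of its underside.
Not all that is in view belongs to the job. Leave any orange look-alike of the eye alone.

How it is judged:
On the way, in this order (a step that is already met when the one before it is completed fails the run):
1. the eye's leg is pressing the gate open (value of joint gate above 0.5 rad and contact force between hook and eye above 1 N and x of eye_leg in the frame of hook between -0.001 and 0.048 m and y of eye_leg in the frame of hook between -0.006 and 0.015 m), for 0.05 s.
2. the leg is deep in the hook and the gate has sprung shut behind it, the hook still held (x of eye_leg in the frame of hook between -0.001 and 0.03 m and y of eye_leg in the frame of hook between -0.006 and 0.015 m and value of joint gate below 0.12 rad and contact force between hook and the fingers above 1 N), for 0.1 s.
3. the hook is pulled back so that the leg bears on the inside of the shut gate with more than 10 N for half a second (x of eye_leg in the frame of hook between 0.022 and 0.044 m and y of eye_leg in the frame of hook between -0.006 and 0.015 m and value of joint gate below 0.12 rad and contact force between hook and eye above 10 N and contact force between hook and the fingers above 1 N), for 0.5 s.
At the end, for the whole second after the job is handed in: The eye's nearer leg is inside the hook (middle of its slot -1 to 44 mm ahead of the hook's origin and -6 to +15 mm across), the gate is shut (below 0.12 rad), and the hook lies flat on the bench (handle centre below 20 mm, tilt below 0.2 rad), at rest and released (x of eye_leg in the frame of hook between -0.001 and 0.044 m and y of eye_leg in the frame of hook between -0.006 and 0.015 m and value of joint gate below 0.12 rad and height (world z) of hook_grip below 0.02 m and angle between hook's own z axis and vertical below 0.2 rad and linear speed of hook below 0.02 m/s and contact force between hook and the fingers below 0.1 N); the robot touches nothing.
It fails at once if hook and eye bear on each other with more than 20 N (contact force between hook and eye above 20 N).
It fails at once if a bystander is moved by more than 25 mm (distance of any of hex_key, tape_measure, offcut_c, block_plane, sanding_block, spanner from where it was at the start of the episode above 0.025 m).
It also fails if it takes over 51 s, if anything falls off the work surface, if the arm or the gripper's body presses on something with over 40 N, if the wrist force passes 120 N, or if a joint passes its speed limit or range.

## Working session

There is one attempt and no reset: what is moved stays moved. The work goes in short steps, Python scripts to look and compute and a shell command to move; the robot and the scene stay as the last step left them, time stands still between calls to the robot, and variables do not carry over. Pictures are saved under pics/ and viewed, at most 10 in all, crops included, and the job is handed in when it is done.

```bash
ls; mkdir -p pics
python3 - <<'E'
from plant import robot, read_camera
import cv2
for n in("top","side"):
    c=read_camera(n);cv2.imwrite(f"pics/{n}0.png",c["image"]);print(n,c["K"].tolist(),c["extrinsics"].round(4).tolist())
s=robot.read_state();print(s["t"],s["tool_pos"],s["orientation"],s["force"],s["opening"])
E
```

```text
pics
top [[429.8891071113067, 0.0, 323.63586481907663], [0.0, 429.8891071113067, 199.30590945976877], [0.0, 0.0, 1.0]] [[-0.0294, -0.9989, -0.0374, 0.0477], [-0.9841, 0.0355, -0.1738, 0.5625], [0.175, 0.0317, -0.9841, 1.1401], [0.0, 0.0, 0.0, 1.0]]
side [[377.3140880918208, 0.0, 323.9893142004124], [0.0, 377.3140880918208, 209.28751282154101], [0.0, 0.0, 1.0]] [[-0.9997, 0.0181, 0.0184, 0.5956], [-0.0078, 0.4662, -0.8846, 0.0299], [-0.0246, -0.8845, -0.4659, 1.243], [0.0, 0.0, 0.0, 1.0]]
0.1 [ 0.24331709 -0.54789132  0.21770161] [-3.07169832e+00 -6.51213905e-01  2.71932274e-04] [ 0.15293865  0.11927227 -0.32297182] 0.09298120194631772
```

View pics/top0.png

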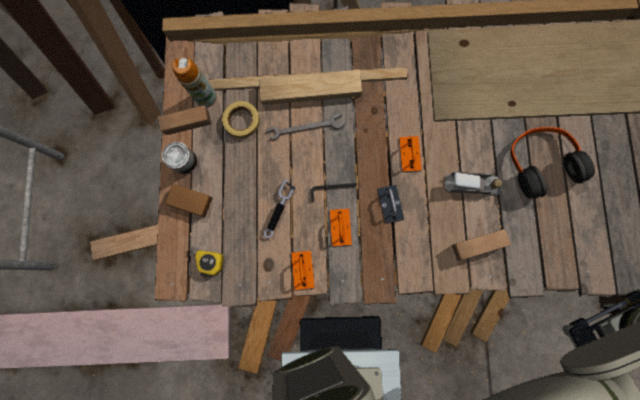

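View pics/side0.png

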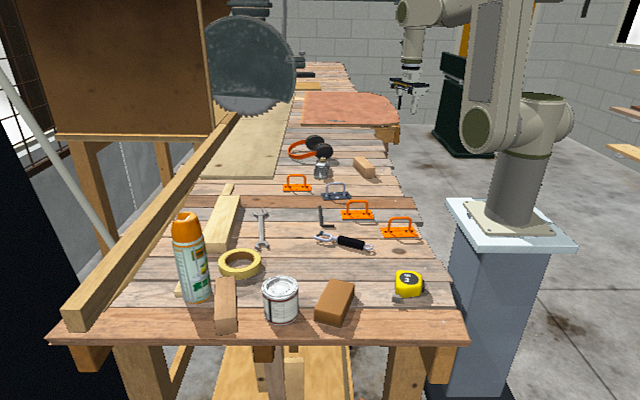

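Candidates for the eye in the top picture are grey-blue at (390,204) and orange at (340,228), (303,271) and (411,154). The steel-coloured one at (390,204) fits, since the orange ones are look-alikes. The hook is at (278,210), with its handle at about (276,218) and its head up and to the right. I'll confirm both in one crop.

Run:
```python
import cv2
i=cv2.imread("pics/top0.png")[170:260,255:415]
cv2.imwrite("pics/crop1.png",cv2.resize(i,None,fx=5,fy=5,interpolation=cv2.INTER_CUBIC))
i=cv2.imread("pics/side0.png")[175:260,300:380]
cv2.imwrite("pics/crop2.png",cv2.resize(i,None,fx=7,fy=7,interpolation=cv2.INTER_CUBIC))
```

```text
(no output)
```

View pics/crop1.png

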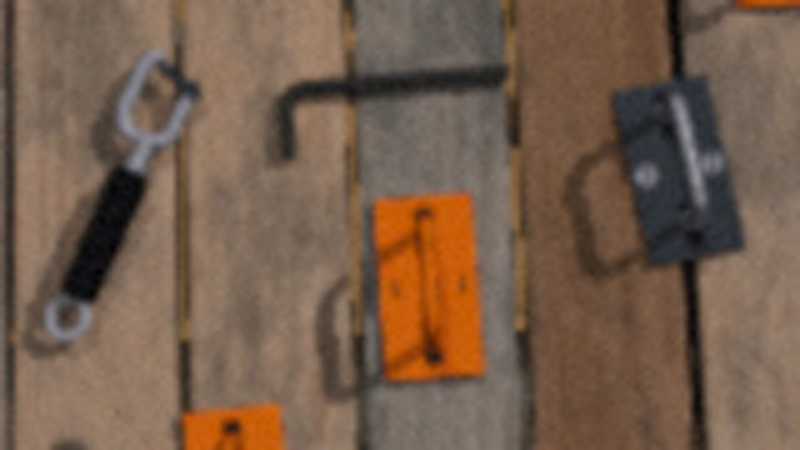

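View pics/crop2.png

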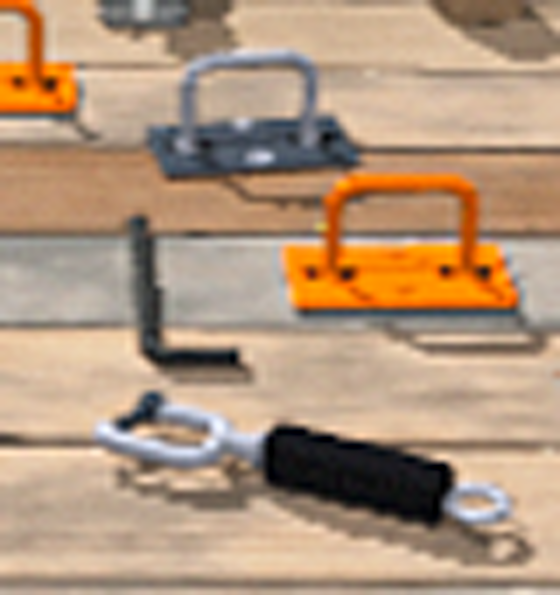

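Crop 1 confirms the steel eye, with foot corners at (612,95), (706,76), (745,246) and (651,266). It also shows the hook, with its ring at (68,318), handle from (130,172) to (79,296) and gate pivot at about (188,90). The near leg is the right-hand one in the side crop, at about (308,95–140). Next I fit both poses.

```bash
cat > fit.py <<'E'
import numpy as np
from scipy.optimize import least_squares
cams={"top":(np.array([[429.889,0,323.636],[0,429.889,199.306],[0,0,1]]),np.array([[-.0294,-.9989,-.0374,.0477],[-.9841,.0355,-.1738,.5625],[.175,.0317,-.9841,1.1401]])),
"side":(np.array([[377.314,0,323.989],[0,377.314,209.288],[0,0,1]]),np.array([[-.9997,.0181,.0184,.5956],[-.0078,.4662,-.8846,.0299],[-.0246,-.8845,-.4659,1.243]]))}
def proj(c,P):
    K,E=cams[c];P=np.atleast_2d(P);q=(P@E[:,:3].T+E[:,3])@K.T;return q[:,:2]/q[:,2:]
def world(p,L):
    L=np.atleast_2d(np.array(L,float))/1000;c,s=np.cos(p[2]),np.sin(p[2])
    return np.c_[p[0]+c*L[:,0]-s*L[:,1],p[1]+s*L[:,0]+c*L[:,1],L[:,2]]
E
python3 - <<'E'
from fit import *
T=lambda l:np.array(l)/5+[254.6+0,169.6]
S=lambda l:np.array(l)/7+[299.57,174.57]
# cv2.resize centre: src=(dst+.5)/f-.5
eyeL=[(52,28,4),(52,-28,4),(-52,-28,4),(-52,28,4)]
eT=T([(612,95),(706,76),(745,246),(651,266)]); eS=S([(165,178),(148,130),(335,115),(360,160)])
legS=S([(308,140),(190,150),(310,90),(187,95)])
def fe(p,which=(1,1)):
    r=[]
    if which[0]: r.append(proj("top",world(p,eyeL))-eT)
    if which[1]:
        r.append(proj("side",world(p,eyeL))-eS)
    return np.concatenate(r).ravel()
for w in((1,0),(0,1),(1,1)):
    s=least_squares(fe,[.55,-.15,0],args=(w,));print("eye",w,s.x,np.abs(s.fun).max())
p=s.x
def fl(o):
    L=[(o[0]-32,0,6),(o[0]+32,0,6),(o[0]-32,0,35),(o[0]+32,0,35)]
    return (proj("side",world(p,L))-legS)[:,0]
l=least_squares(fl,[0]);print("staple off",l.x,l.fun, "slot mid",world(p,[(-32,0,12)]))
hL=[(-113,0,12),(-100,0,20),(-20,0,22),(50,17,12),(36,-13,12)]
hT=T([(68,318),(80,298),(130,168),(158,50),(188,90)])
hS=S([(480,503),(448,492),(268,452)])
hSL=[(-113,0,12),(-100,0,12),(-20,0,12)]
def fh(p,w=(1,1)):
    r=[]
    if w[0]:r.append(proj("top",world(p,hL))-hT)
    if w[1]:r.append(proj("side",world(p,hSL))-hS)
    return np.concatenate(r).ravel()
for w in((1,0),(0,1),(1,1)):
    s=least_squares(fh,[.5,.1,-.4],args=(w,));print("hook",w,s.x,np.degrees(s.x[2]),s.fun.round(1),"grip",world(s.x,[(-60,0,12)]))
E
```

```text
eye (1, 0) [ 0.55265246 -0.15918122  0.16636616] 0.5822706765748649
eye (0, 1) [ 0.55086309 -0.15592244  0.18612597] 0.6712736298906634
eye (1, 1) [ 0.55190114 -0.15879525  0.17012614] 0.883460381298903
staple off [1.19105021] [ 0.03775037 -0.36783127  0.09525099  0.23373908] slot mid [[ 0.52036311 -0.16421306  0.012     ]]
hook (1, 0) [ 0.58060185  0.14389776 -0.41703459] -23.894321918409393 [ 0.3  0.5 -0.8 -0.   0.3 -0.1 -0.7 -0.3  0.9 -0.1] grip [[0.5257442  0.16820082 0.012     ]]
hook (0, 1) [ 0.57806021  0.14258763 -0.42692533] -24.461019463112237 [ 0.1 -0.1  0.3  0.4 -0.4 -0.3] grip [[0.52344562 0.16743207 0.012     ]]
hook (1, 1) [ 0.57980865  0.14393188 -0.41478422] -23.765385398114528 [ 0.4  0.8 -0.7  0.3  0.3  0.2 -0.8 -0.   0.9  0.2 -0.3 -0.1 -0.2  0.4
 -1.  -0.1] grip [[0.52489645 0.16811143 0.012     ]]
```

```bash
python3 -m inch '[282,716,0,-48,100,282,716,0,-48,100,282,716,0,-48,100,282,716,0,-48,100,282,716,0,-48,100,282,716,0,-48,100,282,716,0,-48,100,282,716,0,-48,100,282,716,0,-48,100,282,716,0,-48,100]'
```

```text
t: 0.93
tool_pos: [0.3928, -0.168, 0.2185]
orientation: [-3.072, 0.656, 0.0]
force: [1.0, -0.5, 0.3]
opening: 0.093
gripper_force: 0.0
```

```bash
python3 -m inch '[132,336,0,0,100,132,336,0,0,100,132,336,0,0,100,132,336,0,0,100,132,336,0,0,100,132,336,-60,0,100,132,336,-90,0,100,132,336,-120,0,100,132,336,-120,0,100,132,336,-120,0,100]'
```

```text
t: 1.77
tool_pos: [0.5238, 0.1683, 0.0956]
orientation: [3.072, -0.653, -0.004]
force: [0.9, -0.0, -0.4]
opening: 0.093
gripper_force: 0.0
```

Run:
```python
from plant import robot
s=robot.read_state();print(s["t"],s["tool_pos"],s["orientation"],s["force"],s["opening"])
```

```text
1.7667 [0.52379559 0.16826401 0.09558313] [ 3.07235785 -0.65275289 -0.0037729 ] [ 0.93726983 -0.01097158 -0.39231291] 0.09297031253365803
```

```bash
python3 -m inch '[1,0,-40,0,100,1,0,-75,0,100,1,0,-90,0,100,1,0,-91,0,100,1,0,-91,0,50,1,0,-91,0,20,1,0,-91,0,5,1,0,-91,0,5,1,0,-91,0,5,1,0,-91,0,5]' 45; python3 -m inch '[0,0,0,0,0,0,0,0,0,0,0,0,0,0,0,0,0,0,0,0]' 50
```

```text
t: 2.6
tool_pos: [0.5266, 0.1662, 0.0088]
orientation: [-3.072, 0.655, -0.003]
force: [-0.6, -0.8, 0.4]
opening: 0.058
gripper_force: 0.0
t: 2.93
tool_pos: [0.5257, 0.1661, 0.0077]
orientation: [3.073, -0.655, -0.0]
force: [0.9, -0.8, -0.7]
opening: 0.0313
gripper_force: 0.0
```

```bash
python3 -m inch '[0,1,-3,0,0,0,1,-3,0,0,0,1,-3,0,0,0,1,-3,0,0,0,1,-3,0,0,0,1,-3,0,0]' 50
```

```text
t: 3.43
tool_pos: [0.5255, 0.167, 0.0044]
orientation: [3.072, -0.655, -0.001]
force: [-0.1, 0.0, -2.0]
opening: 0.0196
gripper_force: 50.0
```

```bash
python3 -m inch '[0,0,40,0,0,0,0,80,0,0,0,0,100,0,0,-128,-352,100,33.7,0,-128,-352,100,33.7,0,-128,-352,100,33.7,0,-128,-352,100,33.7,0,-128,-352,100,33.7,0,-128,-352,100,33.7,0,-128,-352,100,33.7,0]' 50
```

```text
t: 4.27
tool_pos: [0.4321, -0.0905, 0.1049]
orientation: [3.13, 0.268, 0.001]
force: [1.6, -0.4, -1.4]
opening: 0.0201
gripper_force: 50.0
```

```bash
python3 -m inch '[-35,-94,0,0,0,-35,-94,0,0,0,-35,-94,0,0,0,-35,-94,0,0,0,-35,-94,-40,0,0,-35,-94,-60,0,0,-35,-94,-60,0,0,-35,-94,-60,0,0]' 50
python3 - <<'E'
from plant import robot, read_camera
import cv2
for n,(x,y,w,h),f in(("top",(345,175,100,75),8),("side",(300,165,100,75),8)):
    i=read_camera(n)["image"];cv2.imwrite(f"pics/{n}1.png",i)
    cv2.imwrite(f"pics/c{n}1.png",cv2.resize(i[y:y+h,x:x+w],None,fx=f,fy=f,interpolation=cv2.INTER_CUBIC))
s=robot.read_state();print(s["t"],s["tool_pos"],s["orientation"],s["force"],s["opening"])
E
```

```text
t: 4.93
tool_pos: [0.397, -0.1819, 0.0439]
orientation: [-3.128, -0.265, 0.004]
force: [1.0, -0.1, -0.7]
opening: 0.0196
gripper_force: 50.0
5.0333 [ 0.39911605 -0.18319746  0.04629497] [3.12945903e+00 2.65041242e-01 2.27708567e-03] [ 0.72264609  0.35911217 -1.53443049] 0.01970681218712643
```

View pics/ctop1.png

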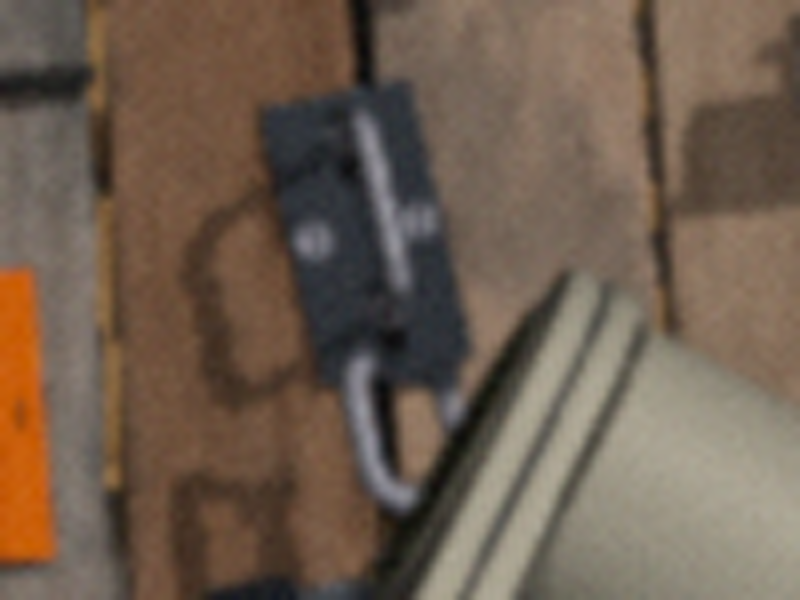

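View pics/cside1.png

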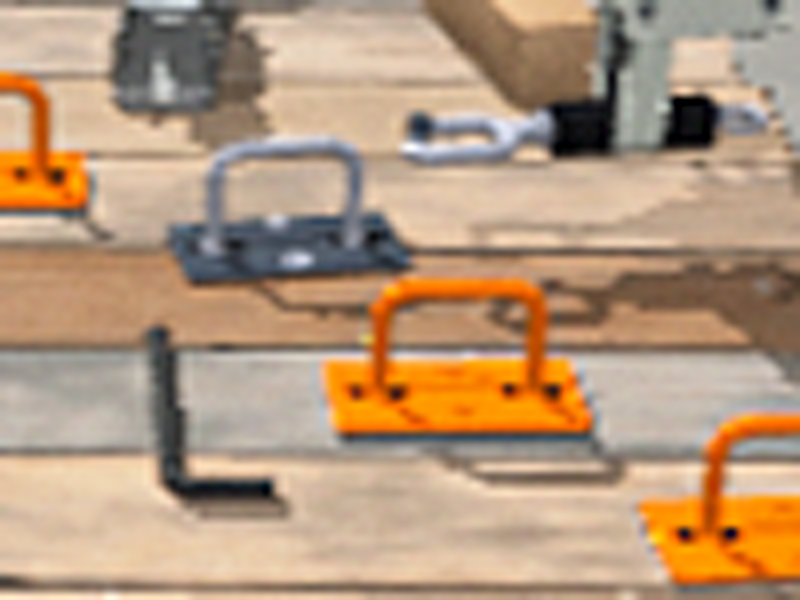

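Top crop: the bar of the eye runs from (365,120) to (402,285), the hook's +y arm is near (352,385) and its −y arm end is near (452,405). The hook looks about 3 mm off the eye's axis towards +y. Side crop: the hook is level, and the near leg is at about (353,170–235). I'll measure both with sub-pixel centroids.

```bash
cat >> fit.py <<'E'
def rowcent(im,r0,r1,c0,c1,thr):
    """bright grey-steel centroid (row-wise) -> list (u,v)"""
    out=[]
    for v in range(r0,r1):
        w=im[v,c0:c1].astype(float);m=np.clip(w[:,0]-thr,0,None)  # blue channel: steel bright, wood/foot dark
        if m.sum()>0: out.append((c0+(m*np.arange(c1-c0)).sum()/m.sum(),v,m.sum().round()))
    return np.array(out)
E
python3 - <<'E'
from fit import *
import cv2
im=cv2.imread("pics/top1.png")
print("bar",rowcent(im,190,212,388,398,110).round(2).tolist())
print("armL",rowcent(im,218,238,386,395,110).round(2).tolist())
print("armR",rowcent(im,222,230,399,405,110).round(2).tolist())
for v in (222,224,226,228): print(v,im[v,384:408,0].tolist())
y=np.radians(9.65);t=np.array([.398,-.183]);o=t+.06*np.array([np.cos(y),np.sin(y)])
p=[*o,y];
L=[(0,20,53),(20,20,53),(35,20,53),(36,-11,53),(20,-11,53),(0,-11,53)]
print("pred",proj("top",world(p,L)).round(2).tolist())
e=[.5519,-.1588,y];print("bar pred",proj("top",world(e,[(-20,0,51),(0,0,51),(20,0,51)])).round(2).tolist())
im=cv2.imread("pics/side1.png")
print("nearleg",rowcent(im,186,194,340,349,110).round(2).tolist());print("farleg",rowcent(im,186,194,322,331,110).round(2).tolist())
for v in(188,190):print(im[v,320:350,0].tolist())
E
```

```text
bar [[390.0, 190.0, 16.0], [390.56, 191.0, 43.0], [390.68, 192.0, 50.0], [390.86, 193.0, 44.0], [391.38, 194.0, 42.0], [391.58, 195.0, 55.0], [391.72, 196.0, 60.0], [391.88, 197.0, 49.0], [392.09, 198.0, 33.0], [392.45, 199.0, 42.0], [392.66, 200.0, 58.0], [392.85, 201.0, 48.0], [394.28, 202.0, 72.0], [394.13, 203.0, 71.0], [393.63, 204.0, 60.0], [393.77, 205.0, 56.0], [393.97, 206.0, 36.0], [394.05, 207.0, 20.0], [394.47, 208.0, 15.0], [394.82, 209.0, 17.0], [395.0, 210.0, 2.0]]
armL [[389.64, 220.0, 39.0], [389.5, 221.0, 50.0], [389.33, 222.0, 43.0], [389.29, 223.0, 42.0], [389.46, 224.0, 48.0], [389.57, 225.0, 63.0], [389.63, 226.0, 68.0], [389.77, 227.0, 47.0], [390.08, 228.0, 49.0], [390.57, 229.0, 60.0], [390.62, 230.0, 63.0], [390.71, 231.0, 55.0], [390.9, 232.0, 40.0], [391.48, 233.0, 56.0], [391.76, 234.0, 54.0], [392.51, 235.0, 57.0], [393.34, 236.0, 70.0], [394.0, 237.0, 14.0]]
armR [[401.32, 225.0, 22.0], [401.0, 226.0, 16.0]]
222 [42, 52, 52, 59, 103, 139, 124, 68, 33, 39, 46, 55, 52, 51, 43, 48, 56, 63, 74, 96, 82, 48, 26, 27]
224 [55, 62, 57, 59, 97, 136, 132, 71, 25, 
[... 447 characters left out ...]
]]
nearleg [[343.72, 186.0, 345.0], [343.8, 187.0, 365.0], [344.05, 188.0, 443.0], [344.09, 189.0, 476.0], [344.1, 190.0, 437.0], [343.79, 191.0, 303.0], [345.73, 192.0, 64.0], [343.57, 193.0, 46.0]]
farleg [[325.89, 186.0, 513.0], [325.62, 187.0, 348.0], [325.83, 188.0, 349.0], [325.96, 189.0, 364.0], [326.11, 190.0, 344.0], [325.73, 191.0, 350.0], [325.31, 192.0, 268.0], [323.89, 193.0, 79.0]]
[168, 162, 155, 160, 162, 145, 127, 134, 145, 157, 154, 152, 153, 154, 154, 157, 159, 155, 157, 161, 164, 170, 172, 146, 119, 154, 170, 169, 169, 171]
[156, 156, 149, 156, 156, 141, 133, 127, 148, 163, 161, 158, 152, 159, 153, 148, 151, 152, 159, 158, 163, 171, 158, 136, 137, 158, 174, 165, 165, 163]
```

```bash
python3 -m inch '[0.5,-3.2,-10,0,0,0.5,-3.2,-20,0,0,0.5,-3.2,-30,0,0,0.5,-3.2,-35,0,0,0.5,-3.2,-35,0,0,0.5,-3.2,-35,0,0]' 50
python3 - <<'E'
from plant import robot, read_camera
from fit import *
import cv2
P=[];I=[]
for k in range(4):
    i=read_camera("top")["image"];I.append(i.astype(float));s=robot.read_state();P.append([*s["tool_pos"],*s["orientation"],*s["force"]])
print(np.mean(P,0).round(4).tolist(),np.std(P,0).round(4).tolist())
im=np.mean(I,0);cv2.imwrite("pics/top2.png",im)
cv2.imwrite("pics/ctop2.png",cv2.resize(im[175:250,345:445].astype(np.uint8),None,fx=8,fy=8,interpolation=cv2.INTER_CUBIC))
J=np.mean([read_camera("side")["image"].astype(float) for k in range(4)],0);cv2.imwrite("pics/side2.png",J)
print("bar",rowcent(im,192,208,388,398,110)[:,:2].round(2).tolist())
print("armL",rowcent(im,220,238,386,396,110)[:,:2].round(2).tolist())
for v in (222,224,226,228,230): print(v,im[v,384:408,0].astype(int).tolist())
E
```

```text
t: 5.53
tool_pos: [0.3979, -0.186, 0.0091]
orientation: [-3.13, -0.264, 0.002]
force: [0.4, -0.5, -1.8]
opening: 0.0194
gripper_force: 50.0
[0.3987, -0.1865, 0.01, 1.5651, 0.1319, 0.0007, 0.5908, -0.3686, -1.6278] [0.0002, 0.0001, 0.0002, 2.7108, 0.2285, 0.0003, 0.6142, 0.3589, 0.6122]
bar [[390.69, 192.0], [390.98, 193.0], [391.35, 194.0], [391.56, 195.0], [391.72, 196.0], [391.87, 197.0], [392.11, 198.0], [392.51, 199.0], [392.66, 200.0], [392.85, 201.0], [394.22, 202.0], [394.1, 203.0], [393.64, 204.0], [393.75, 205.0], [394.02, 206.0], [394.0, 207.0]]
armL [[390.31, 221.0], [389.56, 222.0], [389.52, 223.0], [389.51, 224.0], [389.6, 225.0], [389.67, 226.0], [389.75, 227.0], [390.18, 228.0], [390.49, 229.0], [390.6, 230.0], [390.7, 231.0], [390.9, 232.0], [391.4, 233.0], [391.61, 234.0], [392.24, 235.0], [393.28, 236.0], [394.14, 237.0]]
222 [39, 46, 49, 54, 90, 130, 135, 99, 59, 49, 50, 52, 56, 55, 57, 57, 62, 70, 84, 98, 97, 70, 35, 17]
224 [45, 56, 58, 56, 94, 135, 136, 78, 21, 19, 39, 54, 64, 64, 55, 54, 68, 86, 91, 87, 59, 21, 19, 37]
226 [43, 46, 47, 49, 84, 129, 149, 91, 29, 12, 33, 50, 63, 78, 78, 75, 109, 138, 115, 62, 19, 19, 42, 58]
228 [44, 49, 49, 46, 59, 106, 141, 116, 53, 14, 31, 61, 77, 83, 83, 75, 89, 101, 62, 20, 20, 43, 59, 83]
230 [48, 63, 65, 61, 57, 87, 134, 146, 83, 25, 31, 67, 93, 97, 97, 83, 59, 32, 13, 23, 46, 58, 81, 121][ WARN:0@5.886] global loadsave.cpp:1063 imwrite_ Unsupported depth image for selected encoder is fallbacked to CV_8U.
```

View pics/ctop2.png

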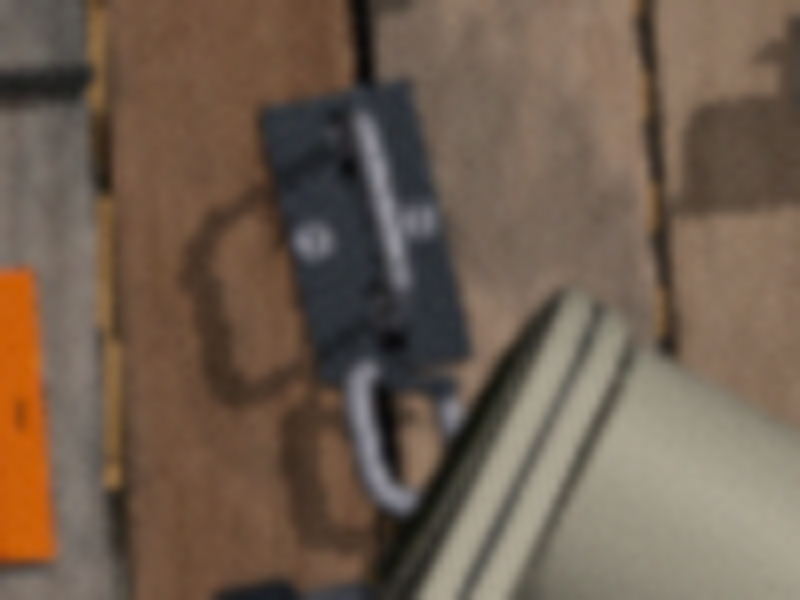

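Now the head lies just short of the foot (arm at (365,400), −y arm end at (445,400), foot's near edge from (322,378) to (470,358)). I'll check the lateral offset and near-leg distance numerically.

Run:
```python
from fit import *
import cv2
y=np.radians(9.65);u=np.array([np.cos(y),np.sin(y)]);n=np.array([-u[1],u[0]])
# refit foot with clicks from the averaged crop
eT=np.array([(262,108),(410,84),(470,356),(322,379)])/8+[344.56,174.56]
eL=[(52,28,4),(52,-28,4),(-52,-28,4),(-52,28,4)]
s=least_squares(lambda p:(proj("top",world(p,eL))-eT).ravel(),[.55,-.16,.17]);print("eye",s.x,np.degrees(s.x[2]),np.abs(s.fun).max());e=s.x
im=cv2.imread("pics/top2.png")
# bar lateral: fit y-offset so that projected bar line meets centroids
B=rowcent(im,192,202,388,398,110)
def lat(p,yy,z,C):
    def f(d):
        q=proj("top",world(p,[(x,yy+d[0],z) for x in(-40,60)]));t=(C[:,1]-q[0,1])/(q[1,1]-q[0,1])
        return q[0,0]+t*(q[1,0]-q[0,0])-C[:,0]
    r=least_squares(f,[0]);return r.x[0],np.std(r.fun)
print("bar d",lat(e,0,51,B))
t=np.array([.3987,-.1865]);p=[*(t+.06*u),y]
A=rowcent(im,223,231,386,394,110);print("armL d",lat(p,20,17.5,A))
A=rowcent(im,224,228,398,405,80);print("armR d",lat(p,-11,17.5,A))
d=np.array(p[:2])-e[:2];print("hook in eye axes along,across mm",d@u*1e3,d@n*1e3)
a=e.copy()
J=cv2.imread("pics/side2.png").astype(int)
for v in(186,188,190): print(v,J[v,320:350,0].tolist())
for x in(-32,32): print(x,proj("side",world(e,[(x,0,z) for z in(20,30,40)])).round(2).tolist())
print("hook side pred nose,pivot",proj("side",world(p,[(50,17,17.5),(36,-15,17.5),(-20,0,17.5)])).round(1).tolist())
```

```text
eye [ 0.5532994 -0.1592524  0.1501707] 8.604147340441678 1.028768237019932
bar d (np.float64(-1.2164070530534599), np.float64(0.0920453917633163))
armL d (np.float64(-1.4310083642795284), np.float64(0.19290877289942793))
armR d (np.float64(-2.0402041387162106), np.float64(0.6855106015732512))
hook in eye axes along,across mm -96.97933134809362 -0.9466922963805543
186 [168, 170, 169, 170, 171, 175, 165, 158, 166, 171, 164, 154, 149, 149, 153, 152, 158, 158, 160, 160, 161, 158, 160, 142, 124, 141, 152, 151, 148, 152]
188 [163, 161, 161, 162, 159, 144, 132, 133, 144, 157, 154, 153, 153, 153, 154, 159, 156, 157, 159, 160, 165, 170, 171, 142, 124, 154, 170, 168, 171, 158]
190 [159, 156, 152, 154, 157, 144, 133, 129, 147, 162, 160, 157, 156, 156, 153, 149, 152, 151, 156, 160, 164, 170, 159, 138, 137, 156, 172, 166, 168, 159]
-32 [[343.74, 190.41], [343.86, 187.89], [343.98, 185.36]]
32 [[326.33, 191.38], [326.39, 188.84], [326.45, 186.3]]
hook side pred nose,pivot [[348.8, 192.6], [350.3, 188.7], [366.2, 189.4]]
```

```bash
python3 -m inch '[4,0.9,0,0,0,8,1.6,0,0,0,11.8,2.4,0,0,0,11.8,2.4,0,0,0]' 50; python3 -m inch '[1,0.2,0,0,0,2,0.3,0,0,0,3,0.5,0,0,0,4,0.7,0,0,0,4,0.7,0,0,0]' 50;  python3 -m inch '[1,0.2,0,0,0,2,0.3,0,0,0,3,0.5,0,0,0,4,0.7,0,0,0,4,0.7,0,0,0]' 50
```

```text
t: 6.27
tool_pos: [0.4113, -0.1839, 0.01]
orientation: [3.13, 0.264, 0.001]
force: [0.1, 0.8, -2.0]
opening: 0.0196
gripper_force: 50.0
t: 6.68
tool_pos: [0.4144, -0.1832, 0.0098]
orientation: [3.13, 0.264, 0.0]
force: [-0.2, 0.1, -2.1]
opening: 0.0194
gripper_force: 50.0
t: 7.1
tool_pos: [0.4183, -0.1825, 0.0098]
orientation: [-3.13, -0.264, 0.0]
force: [-1.0, -0.5, -1.7]
opening: 0.0195
gripper_force: 50.0
```

```bash
for k in 1; do python3 -m inch '[1,0.2,0,0,0,2,0.3,0,0,0,3,0.5,0,0,0,3,0.5,0,0,0]' 50; done; python3 -m inch '[1,0.2,0,0,0,2,0.3,0,0,0,3,0.5,0,0,0,3,0.5,0,0,0]' 50
```

```text
t: 7.43
tool_pos: [0.4207, -0.1822, 0.0095]
orientation: [3.13, 0.264, -0.002]
force: [-5.1, -1.7, -1.9]
opening: 0.02
gripper_force: 50.0
t: 7.77
tool_pos: [0.4236, -0.1819, 0.0094]
orientation: [3.13, 0.263, -0.003]
force: [-3.8, -3.4, -1.8]
opening: 0.0196
gripper_force: 50.0
```

```bash
python3 -m inch '[1,0.2,0,0,0,2,0.3,0,0,0,3,0.5,0,0,0,4,0.7,0,0,0,4,0.7,0,0,0]' 50; python3 -m inch '[1,0.2,0,0,0,2,0.3,0,0,0,3,0.5,0,0,0,4,0.7,0,0,0,4,0.7,0,0,0]' 50
```

```text
t: 8.18
tool_pos: [0.4276, -0.1813, 0.0094]
orientation: [3.13, 0.263, -0.003]
force: [-4.9, -4.2, -2.7]
opening: 0.0195
gripper_force: 50.0
t: 8.6
tool_pos: [0.4312, -0.1804, 0.0093]
orientation: [-3.13, -0.263, 0.004]
force: [-6.1, -3.5, -1.7]
opening: 0.0194
gripper_force: 50.0
```

```bash
for k in 1; do python3 -m inch '[1,0.2,0,0,0,2,0.3,0,0,0,3,0.5,0,0,0,4,0.7,0,0,0,5,0.8,0,0,0,5,0.8,0,0,0]' 50; done; python3 -m inch '[1,0.2,0,0,0,2,0.3,0,0,0,3,0.5,0,0,0,4,0.7,0,0,0,4,0.7,0,0,0]' 50
```

```text
t: 9.1
tool_pos: [0.4367, -0.1799, 0.0095]
orientation: [3.13, 0.263, -0.002]
force: [-3.5, -3.9, -2.1]
opening: 0.0194
gripper_force: 50.1
t: 9.52
tool_pos: [0.4412, -0.1793, 0.0097]
orientation: [3.13, 0.263, -0.001]
force: [-2.1, -4.0, -3.4]
opening: 0.0194
gripper_force: 50.1
```

```bash
python3 -m inch '[1,0.2,0,0,0,2,0.3,0,0,0,3,0.5,0,0,0,4,0.7,0,0,0,5,0.8,0,0,0,5,0.8,0,0,0]' 50; python3 -m inch '[1,0.2,0,0,0,2,0.3,0,0,0,3,0.5,0,0,0,4,0.7,0,0,0,4,0.7,0,0,0]' 50
```

```text
t: 10.02
tool_pos: [0.447, -0.1782, 0.01]
orientation: [3.13, 0.264, 0.002]
force: [0.5, -4.2, -3.1]
opening: 0.0195
gripper_force: 50.1
t: 10.43
tool_pos: [0.4513, -0.1774, 0.0102]
orientation: [3.13, 0.264, 0.003]
force: [2.4, -4.5, -1.8]
opening: 0.0196
gripper_force: 50.1
```

```bash
python3 -m inch '[1,0.2,0,0,0,2,0.3,0,0,0,3,0.5,0,0,0,3,0.5,0,0,0]' 50; python3 -m inch '[1,0.2,0,0,0,1,0.2,0,0,0,1,0.2,0,0,0]' 50; python3 -m inch '[1,0.2,0,0,0,1,0.2,0,0,0,1,0.2,0,0,0]' 50
```

```text
t: 10.77
tool_pos: [0.4531, -0.1759, 0.0095]
orientation: [-3.129, -0.264, 0.001]
force: [-0.3, 0.1, -2.1]
opening: 0.0194
gripper_force: 50.0
t: 11.02
tool_pos: [0.4541, -0.1761, 0.0096]
orientation: [-3.13, -0.264, 0.001]
force: [0.4, -0.6, -2.2]
opening: 0.0194
gripper_force: 50.0
t: 11.27
tool_pos: [0.4553, -0.1762, 0.0098]
orientation: [-3.13, -0.264, 0.0]
force: [0.4, 0.4, -1.4]
opening: 0.0198
gripper_force: 50.0
```

The sideways force vanished, so the gate has sprung shut. Now I pull back and feel for the stop.

```bash
python3 -m inch '[-3,-0.5,0,0,0,-6,-1,0,0,0,-9,-1.5,0,0,0,-12,-2,0,0,0,-15,-2.5,0,0,0,-17,-2.9,0,0,0,-17,-2.9,0,0,0]' 50; python3 -m inch '[-1,-0.2,0,0,0,-2,-0.3,0,0,0,-2,-0.3,0,0,0]' 50; python3 -m inch '[-1,-0.2,0,0,0,-2,-0.3,0,0,0,-2,-0.3,0,0,0]' 50
```

```text
t: 11.85
tool_pos: [0.4378, -0.1792, 0.0097]
orientation: [-3.13, -0.264, 0.0]
force: [-0.6, -1.2, -1.6]
opening: 0.0197
gripper_force: 50.0
t: 12.1
tool_pos: [0.4363, -0.1795, 0.0098]
orientation: [3.13, 0.264, 0.0]
force: [-0.4, -0.6, -1.9]
opening: 0.0198
gripper_force: 50.0
t: 12.35
tool_pos: [0.4341, -0.1797, 0.0097]
orientation: [-3.13, -0.264, 0.0]
force: [-1.0, 0.0, -1.8]
opening: 0.0199
gripper_force: 50.0
```

```bash
for k in 1; do python3 -m inch '[-0.5,-0.1,0,0,0,-0.5,-0.1,0,0,0]' 50; done; python3 -m inch '[-0.5,-0.1,0,0,0,-0.5,-0.1,0,0,0]' 50; python3 -m inch '[-0.5,-0.1,0,0,0,-0.5,-0.1,0,0,0]' 50
```

```text
t: 12.52
tool_pos: [0.4337, -0.1799, 0.0098]
orientation: [-3.13, -0.264, 0.0]
force: [0.2, 0.5, -1.9]
opening: 0.0195
gripper_force: 50.0
t: 12.68
tool_pos: [0.4334, -0.18, 0.0099]
orientation: [3.13, 0.264, 0.001]
force: [1.1, 0.3, -2.3]
opening: 0.0194
gripper_force: 50.0
t: 12.85
tool_pos: [0.4333, -0.1801, 0.01]
orientation: [3.13, 0.264, 0.001]
force: [1.5, 0.7, -2.3]
opening: 0.0199
gripper_force: 50.0
```

```bash
python3 -m inch '[-0.5,-0.1,0,0,0,-1,-0.2,0,0,0,-1,-0.2,0,0,0]' 50; python3 -m inch '[-0.5,-0.1,0,0,0,-1,-0.2,0,0,0,-1,-0.2,0,0,0]' 50
```

```text
t: 13.1
tool_pos: [0.433, -0.1803, 0.0103]
orientation: [3.13, 0.264, 0.004]
force: [6.8, 1.7, -3.8]
opening: 0.0198
gripper_force: 50.0
t: 13.35
tool_pos: [0.4328, -0.1805, 0.0106]
orientation: [3.13, 0.264, 0.006]
force: [9.6, 2.7, -4.8]
opening: 0.02
gripper_force: 50.0
```

```bash
python3 -m inch '[-0.5,-0.1,0,0,0,-1,-0.2,0,0,0,-1,-0.2,0,0,0]' 50
```

```text
t: 13.6
tool_pos: [0.4327, -0.1807, 0.0108]
orientation: [3.129, 0.264, 0.009]
force: [14.7, 3.8, -6.8]
opening: 0.0193
gripper_force: 50.0
```

```bash
python3 -m inch '[0,0,0,0,0,0,0,0,0,0,0,0,0,0,0,0,0,0,0,0]' 50;python3 -m inch '[0,0,0,0,0,0,0,0,0,0,0,0,0,0,0,0,0,0,0,0,0,0,0,0,0,0,0,0,0,0,0,0,0,0,0,0,0,0,0,0,0,0,0,0,0]' 50
```

```text
t: 13.93
tool_pos: [0.4326, -0.1806, 0.0108]
orientation: [3.13, 0.264, 0.009]
force: [14.3, 4.7, -6.8]
opening: 0.0195
gripper_force: 50.0
t: 14.68
tool_pos: [0.4327, -0.1807, 0.0108]
orientation: [3.129, 0.264, 0.009]
force: [13.6, 3.6, -7.0]
opening: 0.0196
gripper_force: 50.0
```

```bash
python3 -m inch '[2,0.3,0,0,0,4,0.7,0,0,0,6,1,0,0,0,8,1.4,0,0,0,10,1.7,0,0,0,10,1.7,0,0,0]' 50; python3 -m inch '[0,0,-1.5,0,0,0,0,-3,0,0,0,0,-4.5,0,0,0,0,-4.5,0,0,0,0,-4.5,0,0]' 50
```

```text
t: 15.18
tool_pos: [0.4399, -0.1789, 0.0097]
orientation: [-3.13, -0.264, 0.0]
force: [-0.1, -0.7, -1.2]
opening: 0.0197
gripper_force: 50.0
t: 15.6
tool_pos: [0.4395, -0.1789, 0.005]
orientation: [-3.13, -0.264, 0.001]
force: [-0.8, 0.3, -2.5]
opening: 0.0199
gripper_force: 50.0
```

```bash
python3 -m inch '[0,0,-0.5,0,0,0,0,-1,0,0,0,0,-1,0,0]' 50; python3 -m inch '[0,0,0,0,10,0,0,0,0,20,0,0,0,0,30,0,0,0,0,40,0,0,0,0,50,0,0,0,0,50,0,0,0,0,50,0,0,0,0,50]'
```

```text
t: 15.85
tool_pos: [0.4398, -0.179, 0.0042]
orientation: [-3.13, -0.264, 0.0]
force: [-0.2, -0.1, -2.1]
opening: 0.0195
gripper_force: 50.0
t: 16.52
tool_pos: [0.4399, -0.179, 0.0044]
orientation: [3.13, 0.264, 0.0]
force: [0.3, -0.4, -0.3]
opening: 0.046
gripper_force: 0.0
```

Released, so I raise the arm clear and back, then look.

```bash
python3 -m inch '[0,0,20,0,50,0,0,50,0,50,0,0,90,0,50,0,0,130,0,50,0,-40,160,0,50,0,-80,180,0,50,0,-120,180,0,50,0,-160,180,0,50,0,-160,180,0,50,0,-160,180,0,50]'
python3 - <<'E'
from plant import robot, read_camera
import cv2,numpy as np
a=cv2.resize(read_camera("top")["image"][185:260,350:430],None,fx=5,fy=5,interpolation=3)
b=cv2.resize(read_camera("side")["image"][165:240,310:390],None,fx=5,fy=5,interpolation=3)
cv2.imwrite("pics/end.png",np.hstack([a,b]));print(robot.read_state()["t"])
E
```

```text
t: 17.35
tool_pos: [0.4392, -0.3414, 0.1841]
orientation: [3.131, 0.259, -0.0]
force: [1.1, 0.2, -0.1]
opening: 0.0468
gripper_force: 0.0
17.45
```

View pics/end.png

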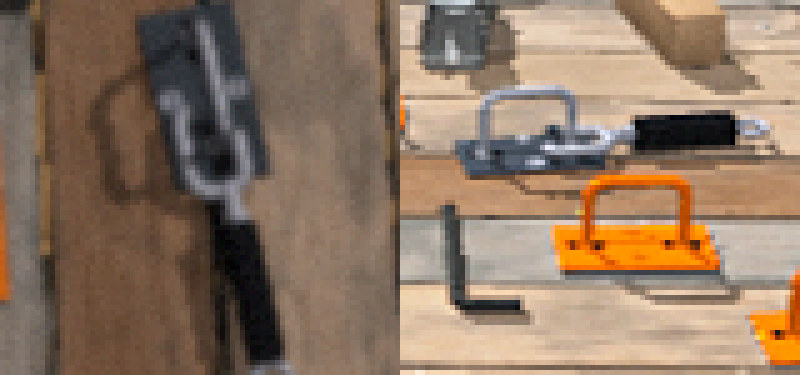

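The picture shows the hook lying flat (handle at about (245,290)) with its head round the near leg (about (215,140) in the left panel). The arm is clear, and the hex key and orange look-alikes are where they were. Handing in.

```bash
python3 -c "
from plant import job
print(job.close_job())"
```

```text
the job is handed in; nothing more can be done
None
```

I clipped the hook onto the near leg of the steel eye, held a pull of about 15 N for just over a second, laid it flat still clipped on and released it, then handed the job in at about 17.5 s; the hand-in returned no verdict.

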